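# Clamp the scroll holder onto its ball stand

### The arm

A 6-joint arm with a two-finger parallel gripper is mounted at the origin on the work surface. World frame = base frame: x ahead of the robot, y to its left, z up, the work surface at z = 0. Lengths are in m, angles in degrees, forces in N, time in s.
With the tool pointing down it reaches from about 0.325 to 0.75 m from the base axis. Payload 7.6 kg.
Tool frame: the origin (TCP) lies midway between the tips of the shut fingers; the grasp point (between the pads) lies 19 mm behind it; z points along the fingers, y is the line along which they close (so a half turn about z gives the same grasp; the last joint's range is limited). The gripper opens to 85 mm and grips with 20 to 120 N. Pads are 22 mm wide; open, the fingers measure 114 mm over their backs; the gripper's body (76 mm by 85 mm) begins 54 mm behind the grasp point. The pads swing forward as they close: fully open they stand 13 mm farther back than shut.
Start: joints at [69.597, 2.991, 80.254, -0, 96.75, -4.028], TCP at [0.148, 0.504, 0.231] pointing down, gripper open.
Joint ranges: [-166.34, 166.34], [-52.06, 124.39], [6.96, 135.62], [-60.46, 240.46], [14.63, 156.25], [-167.68, 167.68]. Speed limits (degrees/s): [147.25, 147.25, 172.46, 180, 180, 180].

### API

Orientations are given as [roll, pitch, yaw] about the fixed x, y, z axes, in that order (R = Rz(yaw) Ry(pitch) Rx(roll)).
In Python, from station import monitor, eyes, job_done gives the robot as it stands.
- The arm moves only by the tool move_arm, never from a script. Its arguments are lists of equal length, an entry for each row: "jaw": the opening, from -1 (shut) to 1 (fully open), so that 0 is half open; "translation": the shift along the tool's x, y, z in cm, a list of three; "angular": the turn, a rotation vector about the tool's x, y, z in degrees, a list of three. In form: {"jaw": [jaw, ...], "translation": [[x, y, z], ...], "angular": [[wx, wy, wz], ...]}. A call has 1 to 5 rows; each row is the pose to reach, as a shift and turn from the pose commanded when the call began, along the tool's axes at that moment; what a row does not reach only later rows make up. A row lasts 1/10 s, in which the tool goes at most 50 mm and 8.59 degrees, less where a joint would pass 70% of its speed; a pose out of reach is approached as far as the arm can. A call with a gripper value outside its range is refused whole. The fingers move at their own pace and stop on an object; the grip force is fixed at half the most. Time passes only in rows, so rows that repeat a pose let the fingers close. It gives the time, the measured TCP pose, the force, the opening and the grip force at its end, in the units of the state.
- monitor.sense(): the state, without advancing time (a new reading comes with each control period).
- eyes.camera(name): name is "scene" or "top"; returns (picture, depth): 420x560x3 uint8, red, green, blue; 420x560 float32, m along the optical axis (not along the pixel's ray), 0 where there is no reading.
- eyes.camera_params(name): a dict with "fx", "fy", "cx", "cy" (pixels), "distortion" ([k1, k2, p1, p2, k3] as OpenCV has them; the pictures are not rectified), "T" (4x4, takes a point from camera to world coordinates). Camera axes: x right, y down, z forward; pixel columns grow to the right and rows downward; lengths in m; the calibration is good to about 2 mm. A picture is of the moment at which its call begins. camera_params takes no time and is no camera call.
- job_done(): hands the job in; it is judged then, once.
Trained networks look in the newest picture that a camera, given by its name, has taken for a name from the list of things; names that differ only in an ending like _2 or _b are one class to them, and where a whole thing is asked for, a point or a joint stands for the part that bears it (a point fixed in the world has none). Each returns a list of dicts, best first, with "p" (0 to 1); they miss things now and then, are a little off and sometimes report something else, mostly with a low value. They report only what shows in the picture. A call takes as long as a camera call.
- eyes.spot_in(camera, thing): "at" ([x, y, z] in m, in world coordinates, good to about 4 mm: the middle of the surface that is visible of it).
- eyes.outline_of(camera, thing): "region" (420x560 bool, what is visible of it).
- eyes.tip_of(camera, thing): "at" ([x, y, z] in m, in world coordinates, good to about 4 mm: a listed point, or the origin of a listed thing).
The state is a dict: "clock": time; "qpos": joint angles; "qvel": joint speeds; "joint_torque": joint torques, N m; "ee_pos": TCP position; "eef_rot": TCP orientation; "contact_force": force on the tool from outside, world axes, zero at the start; "torque": the same for the moment, N m; "grip_width": opening from 0.0 (shut) to 1.0 (fully open); "finger_force": force on a finger pad.
Only numpy, scipy, OpenCV 4.12 (cv2) and the standard library are available. Lean on these libraries where they do the work, as an engineer would, in place of code of your own. Each camera call takes 0.05 s, during which the arm holds its last target. There are 200 camera calls.

### The job

Get the violin scroll ready for carving: raise the clamp head's lever all the way, then lift the head with the scroll blank off its plywood board and lower it (do not drop it) over the bigger of the two steel balls, until it sits flat and fully home on that stand's round base with the lever still up. Then press the lever all the way down to lock it, and let go.

Things in the scene. Friction and masses are not known exactly. Their poses are not given: they have to be found in the camera images.
- head: Loose clamp head, 0.5-0.8 kg: aluminium socket block 64 x 64 x 68 mm high, open below, a maple scroll blank on top. Origin: centre of its underside; z up, -x to the lever side, where hinge cheeks reach out 46 mm. Socket 43 mm wide (mouth 54), 60 deep: 3-4 mm play round the 36 mm ball. Starts on a 25 mm board, lever roughly towards the robot. Final yaw is free.
- scroll_grip (a point): Where to grasp the head: a point inside the maple blank, on the head's z axis, 95 mm above its underside; axes as the head's. The blank stands on the block from 68 to 127 mm above the underside, is 36 mm along x and 26 mm wide along y, with flat sides facing +y and -y.
- lever (a joint): Lever angle, rad: 0 = down, locked (stop); 0.9 = fully up (stop). Stays where left; about 1 N at the grip moves it. Hinge along the head's y at x -36, z 32 mm in the head's frame. Straight rod towards the head's -x, 75 mm to its knob's axle, sloping up 0.2 rad when down, 1.1 rad when up. A jaw on its inner end bars the ball when down and locks under it.
- lever_grip (a point): Axle of the wooden knob at the lever's end, 75 mm from the hinge; it moves and turns with the lever. The knob is a pair of discs, 24 mm diameter, 22 mm wide over both flat faces, axle along the head's y. It spins freely on the lever, so pinched from above across y it lets the lever swing. Past the lower stop, over about 4 N tips the head.
- ball_stand: Fixed steel stand with the bigger ball. Origin: centre of its underside, on the bench; z up. Round base 110 mm across, 25 mm high (the head comes to rest on its flat top), an 18 mm thick neck, and a 36 mm ball, centre 65 mm and top 83 mm above the origin. The similar stand with a 20 mm ball is not to be used.

How it is judged:
By the outcome, as a careful person would: the job done as asked, in the order asked, and still so for the second after the job is handed in, with the robot touching nothing.
It also fails if it takes over 64 s, if anything falls off the work surface, if the arm or the gripper's body presses on something with over 40 N, if the wrist force passes 120 N, or if a joint passes its speed limit or range.

## Working session

There is one attempt and no reset: what is moved stays moved. The work goes in short steps, Python scripts to look and compute and a tool call to move; the robot and the scene stay as the last step left them, time stands still between calls to the robot, and variables do not carry over. Pictures are saved under pics/ and viewed, at most 10 in all, crops included, and the job is handed in when it is done.

Besides the shell and the picture viewer there is one more tool, called after "Request:" as a command line: name --argument value ..., lists and objects as JSON in quotes. move_arm: Moves the arm, as the interface text tells. Its arguments: {"type":"object","properties":{"jaw":{"type":"array"},"translation":{"type":"array"},"angular":{"type":"array"}},"required":["jaw","translation","angular"]}

```bash
mkdir -p pics; cat > h.py <<'E'
import numpy as np, cv2
from station import monitor, eyes, job_done
def both(tag):
    ims=[]
    for c in ("scene","top"):
        im,d=eyes.camera(c); np.savez(f"pics/{c}_{tag}.npz",im=im,d=d); ims.append(im)
        cv2.imwrite(f"pics/{c}_{tag}.png",im[:,:,::-1])
def tips(c,*names):
    for n in names:
        r=eyes.tip_of(c,n); print(c,n,[(np.round(x["at"],4).tolist(),round(x["p"],2)) for x in r[:3]])
def cloud(c,tag):
    z=np.load(f"pics/{c}_{tag}.npz"); p=eyes.camera_params(c); K=np.array([[p["fx"],0,p["cx"]],[0,p["fy"],p["cy"]],[0,0,1]])
    d=z["d"]; v,u=np.mgrid[:420,:560]; q=cv2.undistortPoints(np.stack([u,v],-1).reshape(-1,1,2).astype(np.float64),K,np.array(p["distortion"])).reshape(420,560,2)
    P=np.concatenate([q*d[...,None],d[...,None]],-1); T=np.array(p["T"]); return P@T[:3,:3].T+T[:3,3], d>0, z["im"]
E
python3 - <<'E'
from h import *
both("a")
for c in("scene","top"): tips(c,"head","scroll_grip","lever_grip","ball_stand")
s=monitor.sense(); print({k:np.round(v,3).tolist() for k,v in s.items()})
E
```

```text
scene head [([0.5823, -0.2682, 0.0238], 0.85)]
scene scroll_grip [([0.5898, -0.2689, 0.1193], 0.89)]
scene lever_grip [([0.4842, -0.2936, 0.0763], 0.68)]
scene ball_stand [([0.5553, -0.0152, 0.0006], 0.78)]
top head [([0.5871, -0.2709, 0.0254], 0.72)]
top scroll_grip [([0.5878, -0.2687, 0.1213], 0.93), ([0.5848, -0.2703, 0.0238], 0.16)]
top lever_grip [([0.48, -0.2905, 0.0816], 0.82)]
top ball_stand [([0.5538, -0.0194, -0.0033], 0.91)]
{'clock': 0.5, 'qpos': [69.593, 2.992, 80.255, 0.001, 96.748, -4.027], 'qvel': [0.004, -0.018, 0.027, -0.015, 0.05, -0.029], 'joint_torque': [-0.0, -38.122, -36.004, -0.0, 0.001, 0.0], 'ee_pos': [0.148, 0.504, 0.231], 'eef_rot': [179.996, -0.001, 163.62], 'contact_force': [-0.821, -0.097, -0.272], 'torque': [0.004, 0.032, -0.008], 'finger_force': 0.0, 'grip_width': 1.001}
```

View pics/scene_a.png

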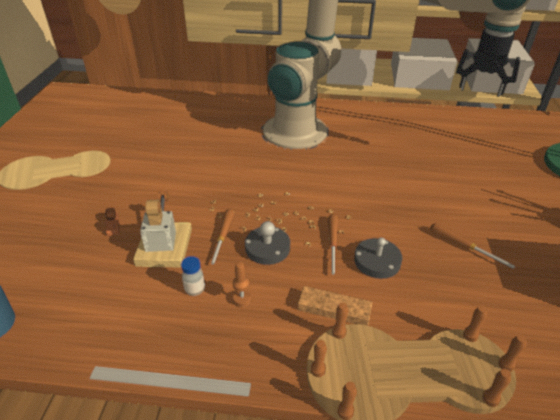

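View pics/top_a.png

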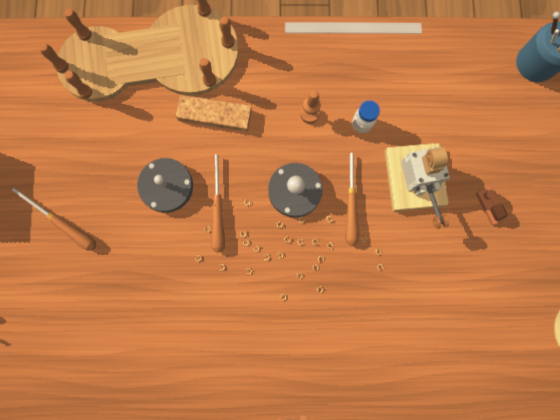

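The scene view shows the head at about (160,230) with its lever towards the robot, and the bigger ball's stand at (267,235). In the top view they are at (425,175) and (296,188). Next I refine the poses from the depth data.

```bash
cat >> h.py <<'E'
def ball(tag):
    from scipy.optimize import least_squares
    for c in("scene","top"):
        P,ok,im=cloud(c,tag); r=np.hypot(P[...,0]-.555,P[...,1]+.017)
        S=P[ok&(r<.025)&(P[...,2]>.062)]
        f=least_squares(lambda m:np.linalg.norm(S-m,axis=1)-.018,[.555,-.017,.065],loss="soft_l1",f_scale=.002); print(c,"ball",len(S),np.round(f.x,4))
        B=P[ok&(r<.08)&(P[...,2]>.018)&(P[...,2]<.032)][:,:2]
        h=cv2.convexHull(B.astype(np.float32)); print("base",np.round(cv2.minEnclosingCircle(h),4) if 0 else cv2.minEnclosingCircle(h))
def block(tag,x,y,z0,c="top"):
    P,ok,im=cloud(c,tag); r=np.hypot(P[...,0]-x,P[...,1]-y)
    for n,a,b in(("blocktop",z0+.062,z0+.073),("blank",z0+.10,z0+.135)):
        m=ok&(r<.05)&(P[...,2]>a)&(P[...,2]<b); S=P[m]
        if len(S)>5: print(c,n,len(S),S.mean(0).round(4),cv2.minAreaRect(S[:,:2].astype(np.float32)*1000))
E
python3 - <<'E'
from h import *
ball("a"); block("a",.586,-.27,.025); block("a",.586,-.27,.025,"scene")
for t in("lever_grip","scroll_grip"):
  for c in("scene","top"): print(t,c,[(np.round(x["at"],4),round(x["p"],2)) for x in eyes.spot_in(c,t)[:2]])
im=np.load("pics/top_a.npz")["im"][130:240,370:480]; cv2.imwrite("pics/crop_a.png",cv2.resize(im,(600,600),interpolation=cv2.INTER_CUBIC)[:,:,::-1])
E
```

```text
scene ball 162 [ 0.5575 -0.0173  0.0644]
base ((0.5593724846839905, -0.01672525703907013), 0.05656220018863678)
top ball 273 [ 0.557  -0.0166  0.0649]
base ((0.5569645762443542, -0.01653602160513401), 0.05534009635448456)
top blocktop 598 [ 0.5794 -0.2602  0.0926] ((587.2227172851562, -268.60614013671875), (63.49720764160156, 64.50606536865234), 10.788616180419922)
top blank 401 [ 0.586  -0.2653  0.1443] ((587.4485473632812, -266.847900390625), (38.57657241821289, 30.135475158691406), 9.619097709655762)
scene blocktop 405 [ 0.5994 -0.265   0.0925] ((591.7408447265625, -269.5038757324219), (66.31229400634766, 65.93103790283203), 10.83829116821289)
scene blank 238 [ 0.601  -0.2661  0.1426] ((595.6666870117188, -268.71038818359375), (33.49757385253906, 33.193634033203125), 17.830564498901367)
lever_grip scene [(array([ 0.4927, -0.2879,  0.0784]), 0.6)]
lever_grip top [(array([ 0.4907, -0.2809,  0.0785]), 0.75)]
scroll_grip scene [(array([ 0.6102, -0.264 ,  0.0862]), 0.77), (array([ 0.4884, -0.2857,  0.0754]), 0.49)]
scroll_grip top [(array([ 0.5722, -0.2625,  0.0933]), 0.9)]
```

View pics/crop_a.png

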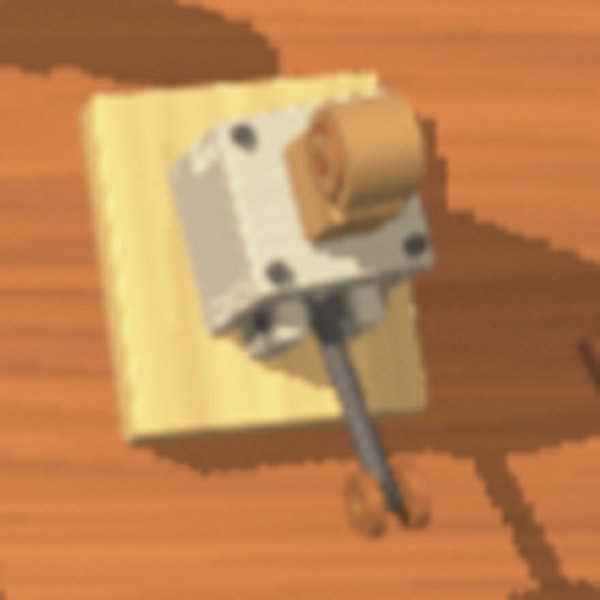

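```bash
cat >> h.py <<'E'
from scipy.spatial.transform import Rotation as R
def chain(pts,start=None):
    """pts: (x,y,z,yaw) tool-down TCP waypoints -> tool-frame moves (cm, deg)"""
    s=monitor.sense()
    p,r=np.array(s["ee_pos"]),R.from_euler("xyz",s["eef_rot"],degrees=True)
    for w in pts:
        q,rq=np.array(w[:3]),R.from_euler("xyz",[180,0,w[3]],degrees=True)
        print(w,"->",(r.inv().apply(q-p)*100).round(2).tolist(),(r.inv()*rq).as_rotvec(degrees=True).round(2).tolist()); p,r=q,rq
E
python3 -c "
from h import *
chain([(.33,.40,.25,123.62),(.47,.2,.25,83.62),(.50,-.02,.25,43.62),(.49,-.22,.2,10.8),(.48,-.2895,.1,10.8),(.48,-.2895,.056,10.8)])"
```

```text
(0.33, 0.4, 0.25, 123.62) -> [-20.39, -4.82, -1.87] [0.0, -0.0, 40.01]
(0.47, 0.2, 0.25, 83.62) -> [-24.41, 0.58, 0.0] [0.0, -0.0, 40.0]
(0.5, -0.02, 0.25, 43.62) -> [-21.53, 5.43, 0.0] [-0.0, -0.0, 40.0]
(0.49, -0.22, 0.2, 10.8) -> [-14.52, 13.79, 5.0] [0.0, -0.0, 32.82]
(0.48, -0.2895, 0.1, 10.8) -> [-2.28, 6.64, 10.0] [0.0, 0.0, 0.0]
(0.48, -0.2895, 0.056, 10.8) -> [-0.0, -0.0, 4.4] [0.0, 0.0, 0.0]
```

Request:
move_arm --jaw '[1, 1, 1, 1, 1]' --translation '[[-4.1, -1, -0.4], [-8.2, -1.9, -0.8], [-12.2, -2.9, -1.2], [-16.3, -3.9, -1.5], [-20.4, -4.8, -1.9]]' --angular '[[0, 0, 8], [0, 0, 16], [0, 0, 24], [0, 0, 32], [0, 0, 40]]'

```text
clock: 1.2
ee_pos: [0.3314, 0.3991, 0.2505]
eef_rot: [180.0, -0.0, 123.3]
contact_force: [-0.1, 0.2, 0.0]
grip_width: 1.002
finger_force: 0.0
```

Request:
move_arm --jaw '[1, 1, 1, 1, 1]' --translation '[[-4.9, 0.1, 0], [-9.8, 0.2, 0], [-14.6, 0.3, 0], [-19.5, 0.5, 0], [-24.4, 0.6, 0]]' --angular '[[0, 0, 8], [0, 0, 16], [0, 0, 24], [0, 0, 32], [0, 0, 40]]'

```text
clock: 1.7
ee_pos: [0.4712, 0.1985, 0.2505]
eef_rot: [180.0, -0.0, 83.3]
contact_force: [1.1, 0.5, -0.3]
grip_width: 1.0
finger_force: 0.0
```

Request:
move_arm --jaw '[1, 1, 1, 1, 1]' --translation '[[-4.3, 1.1, 0], [-8.6, 2.2, 0], [-12.9, 3.3, 0], [-17.2, 4.3, 0], [-21.5, 5.4, 0]]' --angular '[[0, 0, 8], [0, 0, 16], [0, 0, 24], [0, 0, 32], [0, 0, 40]]'

```text
clock: 2.2
ee_pos: [0.5, -0.0211, 0.2505]
eef_rot: [180.0, -0.0, 43.3]
contact_force: [0.9, 0.1, 0.1]
grip_width: 0.996
finger_force: 0.0
```

```bash
python3 -c "
from h import *
print(monitor.sense()['clock'],monitor.sense()['ee_pos'],monitor.sense()['eef_rot'])
chain([(.48,-.22,.2,10.8),(.48,-.2895,.11,10.8),(.48,-.2895,.056,10.8)])"
```

```text
2.2 [ 0.49999433 -0.02114221  0.25049765] [ 1.79984237e+02 -2.63187296e-02  4.32971297e+01]
(0.48, -0.22, 0.2, 10.8) -> [-15.09, 13.1, 5.05] [0.01, -0.03, 32.5]
(0.48, -0.2895, 0.11, 10.8) -> [-1.3, 6.83, 9.0] [0.0, 0.0, 0.0]
(0.48, -0.2895, 0.056, 10.8) -> [-0.0, -0.0, 5.4] [0.0, 0.0, 0.0]
```

Request:
move_arm --jaw '[0.5, 0.2, 0.2, 0.2, 0.2]' --translation '[[-3, 2.6, 1], [-6, 5.2, 2], [-9, 7.9, 3], [-12.1, 10.5, 4], [-15.1, 13.1, 5]]' --angular '[[0, 0, 6.5], [0, 0, 13], [0, 0, 19.5], [0, 0, 26], [0, 0, 32.5]]'

```text
clock: 2.7
ee_pos: [0.4807, -0.2201, 0.2]
eef_rot: [180.0, -0.0, 10.8]
contact_force: [0.3, 0.5, -0.2]
grip_width: 0.605
finger_force: 0.0
```

Request:
move_arm --jaw '[0.2, 0.2, 0.2, 0.2, 0.2]' --translation '[[-0.5, 2.5, 2], [-1, 5, 4], [-1.3, 6.8, 6], [-1.3, 6.8, 9], [-1.3, 6.8, 9]]' --angular '[[0, 0, 0], [0, 0, 0], [0, 0, 0], [0, 0, 0], [0, 0, 0]]'

```text
clock: 3.2
ee_pos: [0.4793, -0.2867, 0.1057]
eef_rot: [-179.6, 0.3, 11.1]
contact_force: [-0.3, -0.2, -1.6]
grip_width: 0.601
finger_force: 0.0
```

```bash
python3 -c "
from h import *
both('b'); tips('scene','lever_grip','head'); tips('top','lever_grip','head')
im=np.load('pics/scene_b.npz')['im'][150:270,90:250]; cv2.imwrite('pics/crop_b.png',cv2.resize(im,(800,600),interpolation=cv2.INTER_CUBIC)[:,:,::-1])
chain([(.48,-.2895,.056,10.8)])"
```

```text
scene lever_grip [([0.4838, -0.2947, 0.0777], 0.61)]
scene head [([0.5887, -0.2674, 0.0222], 0.85)]
top lever_grip [([0.4809, -0.293, 0.0811], 0.5)]
top head [([0.5877, -0.2677, 0.0263], 0.78)]
(0.48, -0.2895, 0.056, 10.8) -> [-0.28, 0.11, 5.63] [0.13, -0.13, 0.36]
```

View pics/crop_b.png

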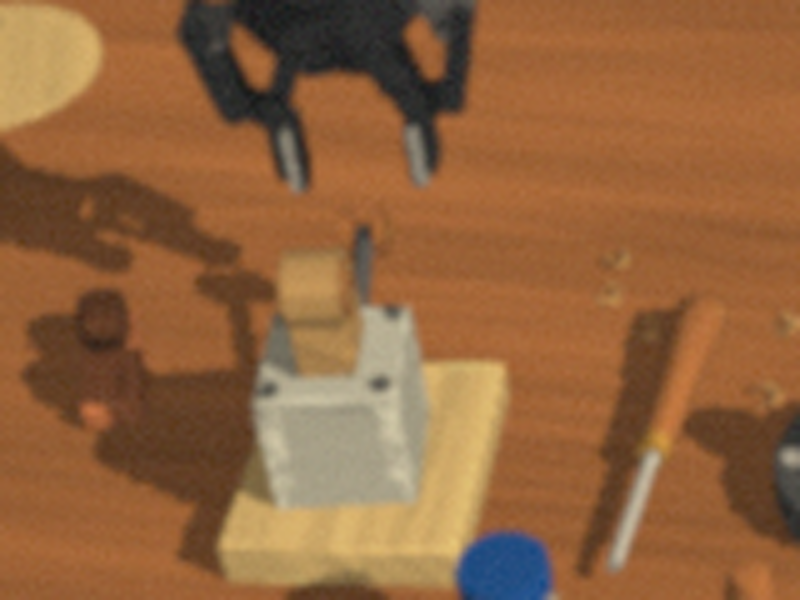

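The gripper is over the knob, which sits behind the block at crop (365,235); the two fingers are at (292,160) and (420,160) on either side of it. Descend and pinch.

Request:
move_arm --jaw '[0.2, 0.2, 0.2, 0.2, 0.2]' --translation '[[0, 0.1, 2], [0, 0.1, 4], [0, 0.1, 5.2], [0, 0.1, 5.2], [0, 0.1, 5.2]]' --angular '[[0, 0, 0], [0, 0, 0], [0, 0, 0], [0, 0, 0], [0, 0, 0]]'

```text
clock: 4.0
ee_pos: [0.4822, -0.2888, 0.0593]
eef_rot: [180.0, -0.0, 11.1]
contact_force: [0.4, -0.2, -0.2]
grip_width: 0.601
finger_force: 0.0
```

Request:
move_arm --jaw '[0, -0.2, -0.4, -0.6, -0.7]' --translation '[[0, 0, 0], [0, 0, 0], [0, 0, 0], [0, 0, 0], [0, 0, 0]]' --angular '[[0, 0, 0], [0, 0, 0], [0, 0, 0], [0, 0, 0], [0, 0, 0]]'

```text
clock: 4.5
ee_pos: [0.4818, -0.2888, 0.0586]
eef_rot: [180.0, -0.0, 11.1]
contact_force: [0.3, -0.6, 0.5]
grip_width: 0.244
finger_force: 62.0
```

Request:
move_arm --jaw '[-0.7, -0.7, -0.7, -0.7]' --translation '[[0, 0, 0], [0, 0, 0], [0, 0, 0], [0, 0, 0]]' --angular '[[0, 0, 0], [0, 0, 0], [0, 0, 0], [0, 0, 0]]'

```text
clock: 4.9
ee_pos: [0.4818, -0.2888, 0.0584]
eef_rot: [180.0, -0.0, 11.1]
contact_force: [-0.5, -2.5, 1.0]
grip_width: 0.246
finger_force: 62.1
```

```bash
python3 -c "
from h import *
both('c'); tips('scene','head','lever_grip'); tips('top','head'); block('c',.587,-.2686,.025); block('c',.587,-.2686,.025,'scene')
s=monitor.sense();print(s['ee_pos'],s['eef_rot'],s['contact_force'])"
```

```text
scene head [([0.5836, -0.2695, 0.0217], 0.83)]
scene lever_grip [([0.4821, -0.2935, 0.0759], 0.44)]
top head [([0.5862, -0.267, 0.0243], 0.88)]
top blocktop 593 [ 0.5794 -0.2598  0.0926] ((587.541748046875, -268.0353698730469), (63.43804931640625, 64.64485931396484), 9.601852416992188)
top blank 410 [ 0.586  -0.2653  0.1437] ((587.9514770507812, -266.4571838378906), (38.96214294433594, 29.699172973632812), 11.539039611816406)
scene blocktop 410 [ 0.5995 -0.265   0.0925] ((590.9722290039062, -269.734130859375), (66.68707275390625, 66.54083251953125), 11.31725025177002)
scene blank 241 [ 0.6011 -0.2661  0.1425] ((594.6281127929688, -268.7503967285156), (35.7951545715332, 32.135711669921875), 8.32287311553955)
[ 0.48176126 -0.2887372   0.05831746] [ 1.79982079e+02 -8.14346860e-03  1.11185138e+01] [ 0.40634658 -3.10923421  0.68666899]
```

Request:
move_arm --jaw '[-0.7, -0.7, -0.7, -0.7, -0.7]' --translation '[[0.13, 0, -0.42], [0.3, 0, -0.85], [0.62, 0, -1.52], [1.02, 0, -2.16], [1.02, 0, -2.16]]' --angular '[[0, 0, 0], [0, 0, 0], [0, 0, 0], [0, 0, 0], [0, 0, 0]]'

```text
clock: 5.65
ee_pos: [0.4927, -0.2866, 0.0816]
eef_rot: [179.9, -0.1, 11.2]
contact_force: [-3.9, -0.8, 3.3]
grip_width: 0.245
finger_force: 62.5
```

Request:
move_arm --jaw '[-0.7, -0.7, -0.7, -0.7, -0.7]' --translation '[[0.22, 0, -0.3], [0.45, 0, -0.6], [0.7, 0, -0.88], [0.96, 0, -1.15], [0.96, 0, -1.15]]' --angular '[[0, 0, 0], [0, 0, 0], [0, 0, 0], [0, 0, 0], [0, 0, 0]]'

```text
clock: 6.15
ee_pos: [0.5017, -0.2847, 0.0921]
eef_rot: [180.0, -0.1, 11.1]
contact_force: [-4.2, -0.7, 5.0]
grip_width: 0.243
finger_force: 62.6
```

```bash
python3 -c "
from h import *
both('d'); tips('scene','head','lever_grip'); tips('top','head','lever_grip'); block('d',.587,-.2686,.025); block('d',.587,-.2686,.025,'scene')
s=monitor.sense();print(s['ee_pos'],s['eef_rot'],s['contact_force'])"
```

```text
scene head [([0.5871, -0.2687, 0.0244], 0.6)]
scene lever_grip [([0.4997, -0.2854, 0.1094], 0.53)]
top head [([0.5869, -0.2673, 0.0258], 0.56)]
top lever_grip [([0.5023, -0.2833, 0.1162], 0.57)]
top blocktop 595 [ 0.5811 -0.2595  0.0927] ((588.321044921875, -267.70123291015625), (64.54163360595703, 63.9118766784668), 9.670733451843262)
top blank 403 [ 0.5872 -0.2643  0.144 ] ((588.8848266601562, -265.92431640625), (39.19861602783203, 29.39238929748535), 9.342527389526367)
scene blocktop 409 [ 0.6003 -0.2642  0.0926] ((591.5993041992188, -269.3114013671875), (69.1348648071289, 67.06230926513672), 10.668235778808594)
scene blank 240 [ 0.6025 -0.2649  0.1425] ((594.8333740234375, -268.11712646484375), (37.37717056274414, 33.37944793701172), 13.407649040222168)
[ 0.501135   -0.28478678  0.09151809] [ 1.79995129e+02 -6.88945764e-03  1.11245341e+01] [-3.83403213  0.33293382  5.06484187]
```

Request:
move_arm --jaw '[-0.7, -0.7, -0.7, -0.7, -0.7]' --translation '[[0.2, 0, -0.33], [0.5, 0, -0.62], [0.8, 0, -0.85], [1.1, 0, -1.06], [1.1, 0, -1.06]]' --angular '[[0, 0, 0], [0, 0, 0], [0, 0, 0], [0, 0, 0], [0, 0, 0]]'

```text
clock: 6.95
ee_pos: [0.5126, -0.2823, 0.102]
eef_rot: [-180.0, -0.0, 11.2]
contact_force: [0.8, 0.1, -4.0]
grip_width: 0.248
finger_force: 61.5
```

Request:
move_arm --jaw '[-0.7, -0.7, -0.7, -0.7, -0.7]' --translation '[[0.15, 0, -0.1], [0.3, 0, -0.2], [0.45, 0, -0.28], [0.6, 0, -0.36], [0.6, 0, -0.36]]' --angular '[[0, 0, 0], [0, 0, 0], [0, 0, 0], [0, 0, 0], [0, 0, 0]]'

```text
clock: 7.45
ee_pos: [0.5181, -0.2814, 0.1057]
eef_rot: [-180.0, -0.0, 11.1]
contact_force: [0.6, -0.7, -2.7]
grip_width: 0.243
finger_force: 61.6
```

```bash
python3 -c "
from h import *
both('e'); tips('scene','head','lever_grip'); tips('top','head','lever_grip'); block('e',.587,-.2686,.025); block('e',.587,-.2686,.025,'scene')
s=monitor.sense();print(s['ee_pos'],s['eef_rot'],s['contact_force'])"
```

```text
scene head [([0.5853, -0.2679, 0.0218], 0.56)]
scene lever_grip [([0.5194, -0.2811, 0.1234], 0.66)]
top head [([0.5841, -0.2654, 0.0245], 0.67)]
top lever_grip [([0.5148, -0.2814, 0.1261], 0.53)]
top blocktop 583 [ 0.5804 -0.2586  0.0927] ((578.686279296875, -268.97021484375), (82.82758331298828, 64.6202621459961), 10.892189025878906)
top blank 406 [ 0.5875 -0.264   0.1439] ((589.1458740234375, -265.48406982421875), (38.89040756225586, 30.29534912109375), 10.278249740600586)
scene blocktop 399 [ 0.5998 -0.2637  0.0927] ((581.7127075195312, -270.86346435546875), (87.26724243164062, 66.235107421875), 10.583375930786133)
scene blank 236 [ 0.6029 -0.2645  0.1427] ((596.4456176757812, -267.450439453125), (36.68320846557617, 34.676876068115234), 19.987117767333984)
[ 0.51782    -0.28141626  0.10544001] [-1.79986687e+02 -3.10537884e-03  1.11235253e+01] [ 1.75031592 -0.82212254 -3.47604542]
```

Request:
move_arm --jaw '[-0.7, -0.7, -0.7]' --translation '[[0.1, 0, -0.02], [0.2, 0, -0.05], [0.2, 0, -0.05]]' --angular '[[0, 0, 0], [0, 0, 0], [0, 0, 0]]'

```text
clock: 8.05
ee_pos: [0.52, -0.2811, 0.1064]
eef_rot: [180.0, -0.0, 11.1]
contact_force: [-0.3, 0.3, -0.9]
grip_width: 0.247
finger_force: 61.9
```

Request:
move_arm --jaw '[-0.7, -0.7, -0.7]' --translation '[[0.1, 0, -0.02], [0.2, 0, -0.05], [0.2, 0, -0.05]]' --angular '[[0, 0, 0], [0, 0, 0], [0, 0, 0]]'

```text
clock: 8.35
ee_pos: [0.5215, -0.281, 0.107]
eef_rot: [180.0, 0.0, 11.1]
contact_force: [-6.0, -0.2, 2.5]
grip_width: 0.245
finger_force: 62.4
```

```bash
python3 -c "
from h import *
both('f'); tips('scene','head','lever_grip'); tips('top','head','lever_grip'); block('f',.587,-.2686,.025); block('f',.587,-.2686,.025,'scene')
s=monitor.sense();print(s['ee_pos'],s['eef_rot'],s['contact_force'])"
```

```text
scene head [([0.5859, -0.2649, 0.0279], 0.87)]
scene lever_grip [([0.5218, -0.2845, 0.1207], 0.48)]
top head [([0.5878, -0.2666, 0.0262], 0.84)]
top lever_grip []
top blocktop 569 [ 0.5815 -0.2579  0.0927] ((580.8798828125, -267.81304931640625), (78.15040588378906, 64.10078430175781), 10.976163864135742)
top blank 408 [ 0.5874 -0.2642  0.1438] ((588.9901733398438, -265.5335693359375), (38.10538101196289, 30.51346778869629), 12.269086837768555)
scene blocktop 404 [ 0.6006 -0.264   0.0925] ((592.8963012695312, -268.544189453125), (64.08999633789062, 68.3810806274414), 13.668595314025879)
scene blank 239 [ 0.6028 -0.2648  0.1424] ((595.5880737304688, -267.853515625), (38.5417366027832, 32.694644927978516), 7.844674587249756)
[ 0.52148955 -0.28101448  0.10690829] [1.79979394e+02 2.51111963e-02 1.11080651e+01] [-5.22162604 -0.64152724  3.37449129]
```

Request:
move_arm --jaw '[-0.7, -0.7, -0.7]' --translation '[[0.1, 0, -0.08], [0.15, 0, -0.12], [0.15, 0, -0.12]]' --angular '[[0, 0, 0], [0, 0, 0], [0, 0, 0]]'

```text
clock: 8.95
ee_pos: [0.5232, -0.2805, 0.1079]
eef_rot: [180.0, 0.0, 11.1]
contact_force: [-5.5, -1.3, 3.1]
grip_width: 0.246
finger_force: 62.4
```

```bash
python3 -c "
from h import *
both('g'); block('g',.587,-.2686,.025); block('g',.587,-.2686,.025,'scene')
s=monitor.sense();print(s['ee_pos'],s['eef_rot'],s['contact_force'])"
```

```text
top blocktop 561 [ 0.5823 -0.2577  0.093 ] ((582.8634643554688, -268.78021240234375), (77.66433715820312, 64.9914779663086), 10.829113006591797)
top blank 408 [ 0.5892 -0.2638  0.144 ] ((591.25732421875, -265.4122314453125), (39.960357666015625, 30.23775863647461), 10.032106399536133)
scene blocktop 416 [ 0.6021 -0.2634  0.0928] ((583.9907836914062, -269.998046875), (89.49773406982422, 66.08949279785156), 9.924041748046875)
scene blank 246 [ 0.6045 -0.2643  0.1427] ((577.784423828125, -269.18426513671875), (77.87789916992188, 31.810747146606445), 7.001678943634033)
[ 0.52315071 -0.28056151  0.10785484] [1.79989463e+02 8.22706788e-03 1.11188713e+01] [-4.32435591 -1.83799864  2.66427058]
```

Request:
move_arm --jaw '[-0.4, -0.1, 0.1, 0.2, 0.2]' --translation '[[0, 0, 0], [0, 0, 0], [0, 0, 0], [0, 0, 0], [0, 0, 0]]' --angular '[[0, 0, 0], [0, 0, 0], [0, 0, 0], [0, 0, 0], [0, 0, 0]]'

```text
clock: 9.55
ee_pos: [0.5233, -0.2803, 0.1077]
eef_rot: [-180.0, -0.0, 11.1]
contact_force: [-0.2, 0.3, -0.1]
grip_width: 0.603
finger_force: 0.0
```

Request:
move_arm --jaw '[0.2, 0.2, 0.2, 0.2, 0.2]' --translation '[[0, 0, -2], [0, 0, -5], [0, 0, -8], [3, 0, -8], [5, 0, -8]]' --angular '[[0, 0, 0], [0, 0, 0], [0, 0, 0], [0, 0, 0], [0, 0, 0]]'

```text
clock: 10.05
ee_pos: [0.5737, -0.2708, 0.1896]
eef_rot: [179.9, -0.2, 11.1]
contact_force: [-0.3, -1.3, -1.6]
grip_width: 0.599
finger_force: 0.0
```

```bash
python3 -c "
from h import *
both('h'); tips('scene','head','lever_grip','scroll_grip'); tips('top','head','lever_grip','scroll_grip'); block('h',.59,-.2675,.025); block('h',.59,-.2675,.025,'scene')
s=monitor.sense();print(s['ee_pos'],s['eef_rot'],s['contact_force'])
chain([(.5904,-.2672,.102,11.1)])
a=np.load('pics/scene_h.npz')['im'][150:270,90:250];b=np.load('pics/top_h.npz')['im'][120:240,350:510]
cv2.imwrite('pics/crop_h.png',cv2.resize(np.hstack([a,b]),(800,300),interpolation=cv2.INTER_CUBIC)[:,:,::-1])"
```

```text
scene head [([0.5884, -0.2655, 0.0225], 0.81)]
scene lever_grip [([0.5223, -0.2859, 0.1223], 0.66)]
scene scroll_grip [([0.5905, -0.2675, 0.1176], 0.71)]
top head [([0.5902, -0.2662, 0.0238], 0.84)]
top lever_grip []
top scroll_grip []
top blocktop 391 [ 0.5857 -0.2473  0.0927] ((586.445556640625, -249.7220001220703), (63.22494125366211, 28.31527328491211), 9.878482818603516)
top blank 14 [ 0.5744 -0.2572  0.1307] ((574.232666015625, -257.10205078125), (9.371514320373535, 2.4609310626983643), 37.861839294433594)
scene blocktop 404 [ 0.6013 -0.2638  0.0926] ((591.981201171875, -268.98321533203125), (68.48455810546875, 66.47306823730469), 10.393640518188477)
scene blank 233 [ 0.6031 -0.2648  0.1425] ((597.5398559570312, -267.1399230957031), (35.80952453613281, 33.362735748291016), 14.015181541442871)
[ 0.57172881 -0.27106163  0.18789527] [-1.79996835e+02  2.86359718e-03  1.10874559e+01] [-0.04934696  1.20302711  0.4321877 ]
(0.5904, -0.2672, 0.102, 11.1) -> [1.91, -0.02, 8.59] [-0.0, 0.0, -0.01]
```

View pics/crop_h.png

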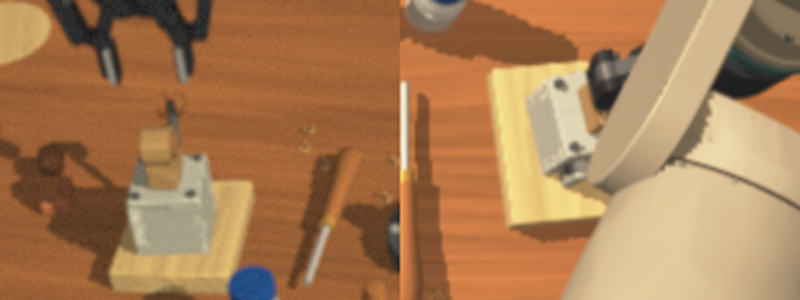

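The lever now stands up behind the blank (left half, (172,105)). The gripper is above it, with its fingers at (112,75) and (182,75). Descend and grasp the blank.

Request:
move_arm --jaw '[0.2, 0.2, 0.2, 0.2, 0.2]' --translation '[[1.8, 0, 2], [1.8, 0, 5], [1.8, 0, 7.5], [1.8, 0, 8.6], [1.8, 0, 8.6]]' --angular '[[0, 0, 0], [0, 0, 0], [0, 0, 0], [0, 0, 0], [0, 0, 0]]'

```text
clock: 10.95
ee_pos: [0.5889, -0.2671, 0.1001]
eef_rot: [-179.9, 0.1, 11.1]
contact_force: [-0.2, -0.8, 1.1]
grip_width: 0.598
finger_force: 0.0
```

Request:
move_arm --jaw '[0, -0.2, -0.3, -0.5, -0.7]' --translation '[[0, 0, 0], [0, 0, 0], [0, 0, 0], [0, 0, 0], [0, 0, 0]]' --angular '[[0, 0, 0], [0, 0, 0], [0, 0, 0], [0, 0, 0], [0, 0, 0]]'

```text
clock: 11.45
ee_pos: [0.5906, -0.2678, 0.1034]
eef_rot: [179.9, -0.1, 11.1]
contact_force: [1.1, -1.2, 5.5]
grip_width: 0.288
finger_force: 60.5
```

Request:
move_arm --jaw '[-0.7, -0.7, -0.7, -0.7]' --translation '[[0, 0, 0], [0, 0, 0], [0, 0, -0.3], [0, 0, -0.8]]' --angular '[[0, 0, 0], [0, 0, 0], [0, 0, 0], [0, 0, 0]]'

```text
clock: 11.85
ee_pos: [0.5888, -0.2666, 0.1077]
eef_rot: [-179.8, 0.2, 11.1]
contact_force: [-0.2, -0.1, -6.2]
grip_width: 0.29
finger_force: 59.1
```

Request:
move_arm --jaw '[-0.7, -0.7, -0.7, -0.7, -0.7]' --translation '[[0, 0, -2], [0, 0, -5], [0, 0, -8], [0, 0, -10.5], [0, 0, -10.5]]' --angular '[[0, 0, 0], [0, 0, 0], [0, 0, 0], [0, 0, 0], [0, 0, 0]]'

```text
clock: 12.35
ee_pos: [0.591, -0.2677, 0.2188]
eef_rot: [179.8, -0.3, 11.1]
contact_force: [0.3, -0.0, -5.5]
grip_width: 0.295
finger_force: 60.1
```

```bash
python3 -c "
from h import *
s=monitor.sense();print(s['ee_pos'],s['eef_rot'],s['contact_force'],s['torque'])
chain([(.557,-.0167,.215,11.1)])"
```

```text
[ 0.59100381 -0.26768149  0.2187683 ] [179.78516643  -0.28602045  11.13568756] [ 0.3287787  -0.00785696 -5.45440199] [-0.02165275 -0.00680605 -0.01028875]
(0.557, -0.0167, 0.215, 11.1) -> [1.51, -25.28, 0.29] [0.21, -0.29, 0.04]
```

Request:
move_arm --jaw '[-0.7, -0.7, -0.7, -0.7, -0.7]' --translation '[[0.2, -3, 0], [0.5, -7.5, 0], [0.8, -12, 0], [1.1, -16.5, 0], [1.3, -20, 0]]' --angular '[[0, 0, 0], [0, 0, 0], [0, 0, 0], [0, 0, 0], [0, 0, 0]]'

```text
clock: 12.85
ee_pos: [0.5627, -0.0659, 0.2119]
eef_rot: [-179.9, 0.2, 11.2]
contact_force: [0.0, 0.3, -6.1]
grip_width: 0.292
finger_force: 60.6
```

Request:
move_arm --jaw '[-0.7, -0.7, -0.7, -0.7, -0.7]' --translation '[[0.1, -2.5, 0], [0.2, -4.3, 0], [0.2, -5.3, 0], [0.2, -5.3, 0], [0.2, -5.3, 0]]' --angular '[[0, 0, 0], [0, 0, 0], [0, 0, 0], [0, 0, 0], [0, 0, 0]]'

```text
clock: 13.35
ee_pos: [0.5557, -0.0168, 0.2139]
eef_rot: [180.0, 0.1, 11.1]
contact_force: [-0.1, 0.1, -6.1]
grip_width: 0.291
finger_force: 60.6
```

```bash
cat >> h.py <<'E'
def around(tag,x,y,zs,c):
    P,ok,im=cloud(c,tag); r=np.hypot(P[...,0]-x,P[...,1]-y)
    for a in zs:
        S=P[ok&(r<.055)&(P[...,2]>a)&(P[...,2]<a+.01)]
        if len(S)>20: print(c,round(a,3),len(S),[tuple(np.round(v,1)) if np.ndim(v) else round(v,1) for v in cv2.minAreaRect(S[:,:2].astype(np.float32)*1000)])
E
python3 -c "
from h import *
both('i'); tips('scene','head','scroll_grip','ball_stand'); tips('top','head','ball_stand')
s=monitor.sense();print(s['ee_pos'],s['eef_rot'],s['contact_force'],s['torque'])
for c in('scene','top'): around('i',.557,-.0167,np.arange(.12,.23,.01),c)
a=np.load('pics/scene_i.npz')['im'][140:280,190:350];b=np.load('pics/top_i.npz')['im'][110:250,220:380]
cv2.imwrite('pics/crop_i.png',cv2.resize(np.hstack([a,b]),(800,350),interpolation=cv2.INTER_CUBIC)[:,:,::-1])"
```

```text
scene head [([0.5493, -0.017, 0.1351], 0.9)]
scene scroll_grip [([0.5534, -0.0172, 0.2291], 0.58)]
scene ball_stand [([0.5576, -0.0138, 0.0018], 0.62)]
top head [([0.5553, -0.0157, 0.1363], 0.85)]
top ball_stand [([0.5529, -0.0198, -0.0003], 0.69)]
[ 0.55591237 -0.01663392  0.21475888] [-1.79999079e+02 -6.16103606e-04  1.10854130e+01] [ 0.05212624  0.12675878 -6.90005973] [ 0.01038013 -0.01620246 -0.03346876]
scene 0.13 51 [(np.float64(588.0), np.float64(-12.3)), (np.float64(5.0), np.float64(61.8)), 11.0]
scene 0.14 99 [(np.float64(587.9), np.float64(-12.3)), (np.float64(7.3), np.float64(61.5)), 8.7]
scene 0.15 101 [(np.float64(587.4), np.float64(-11.1)), (np.float64(7.0), np.float64(63.4)), 10.8]
scene 0.16 112 [(np.float64(585.2), np.float64(-18.6)), (np.float64(73.6), np.float64(32.6)), 73.8]
scene 0.17 106 [(np.float64(588.1), np.float64(-10.7)), (np.float64(6.5), np.float64(62.6)), 12.1]
scene 0.18 107 [(np.float64(587.6), np.float64(-10.8)), (np.float64(6.2), np.float64(62.2)), 10.9]
scene 0.19 121 [(np.float64(571.3), np.float64(-14.9)), (np.float64(39.9), np.float64(63.7)), 1
[... 569 characters left out ...]
p.float64(37.3)), 67.7]
top 0.17 169 [(np.float64(524.0), np.float64(-15.2)), (np.float64(71.9), np.float64(36.0)), 73.5]
top 0.18 90 [(np.float64(524.8), np.float64(-14.0)), (np.float64(70.4), np.float64(33.7)), 72.2]
top 0.19 64 [(np.float64(524.7), np.float64(-15.0)), (np.float64(71.8), np.float64(35.9)), 73.8]
top 0.2 556 [(np.float64(530.6), np.float64(-20.8)), (np.float64(54.4), np.float64(66.8)), 1.9]
top 0.21 30 [(np.float64(530.1), np.float64(-14.3)), (np.float64(35.7), np.float64(46.9)), 77.8]
top 0.22 36 [(np.float64(542.2), np.float64(-15.8)), (np.float64(10.8), np.float64(45.3)), 5.1]
top 0.23 73 [(np.float64(540.2), np.float64(-12.1)), (np.float64(39.9), np.float64(9.8)), 84.6]
```

View pics/crop_i.png

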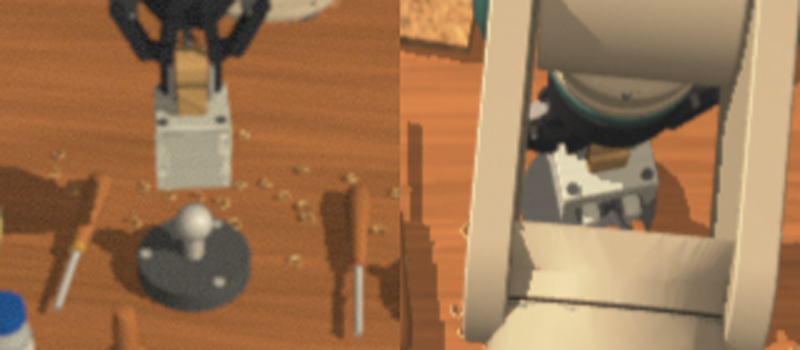

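Head hangs upright above the bigger ball (left half: block bottom at (193,187), ball at (197,215)). Lower it in steps.

Request:
move_arm --jaw '[-0.7, -0.7, -0.7, -0.7, -0.7]' --translation '[[0.1, 0, 1.2], [0.1, 0, 2.6], [0.1, 0, 4], [0.1, 0, 5], [0.1, 0, 5.5]]' --angular '[[0, 0, 0], [0, 0, 0], [0, 0, 0], [0, 0, 0], [0, 0, 0]]'

```text
clock: 14.2
ee_pos: [0.5561, -0.0158, 0.1576]
eef_rot: [-179.9, 0.2, 11.1]
contact_force: [-0.4, 0.4, -5.7]
grip_width: 0.295
finger_force: 60.6
```

Request:
move_arm --jaw '[-0.7, -0.7, -0.7, -0.7, -0.7]' --translation '[[0, 0, 0.4], [0, 0, 0.8], [0, 0, 1.2], [0, 0, 1.6], [0, 0, 2]]' --angular '[[0, 0, 0], [0, 0, 0], [0, 0, 0], [0, 0, 0], [0, 0, 0]]'

```text
clock: 14.7
ee_pos: [0.5569, -0.016, 0.1397]
eef_rot: [180.0, -0.0, 11.1]
contact_force: [-0.3, -0.6, -6.6]
grip_width: 0.294
finger_force: 60.6
```

```bash
python3 -c "
from h import *
s=monitor.sense();print(s['ee_pos'],s['eef_rot'],s['contact_force'],s['torque'],s['grip_width'])"
```

```text
[ 0.55694627 -0.01596358  0.13968783] [ 1.79997879e+02 -2.62706082e-02  1.11258562e+01] [-0.26940255 -0.59887663 -6.61799389] [ 0.00801618 -0.021286    0.06588648] 0.29408247227714884
```

Request:
move_arm --jaw '[-0.7, -0.7, -0.7, -0.7, -0.7]' --translation '[[0, 0.05, 0.4], [0, 0.05, 0.8], [0, 0.05, 1.2], [0, 0.05, 1.6], [0, 0.05, 2]]' --angular '[[0, 0, 0], [0, 0, 0], [0, 0, 0], [0, 0, 0], [0, 0, 0]]'

```text
clock: 15.2
ee_pos: [0.557, -0.0164, 0.1195]
eef_rot: [-180.0, -0.0, 11.1]
contact_force: [0.2, 0.2, -6.0]
grip_width: 0.294
finger_force: 60.6
```

Request:
move_arm --jaw '[-0.7, -0.7, -0.7, -0.7, -0.7]' --translation '[[0, 0, 0.3], [0, 0, 0.6], [0, 0, 0.9], [0, 0, 1.1], [0, 0, 1.1]]' --angular '[[0, 0, 0], [0, 0, 0], [0, 0, 0], [0, 0, 0], [0, 0, 0]]'

```text
clock: 15.7
ee_pos: [0.5568, -0.0164, 0.1084]
eef_rot: [-180.0, 0.0, 11.1]
contact_force: [-0.1, 0.3, -5.4]
grip_width: 0.292
finger_force: 60.6
```

```bash
python3 -c "
from h import *
both('j'); tips('scene','head','scroll_grip','lever_grip')
s=monitor.sense();print(s['ee_pos'],s['eef_rot'],s['contact_force'],s['torque'],s['grip_width'])
P,ok,im=cloud('scene','j');r=np.hypot(P[...,0]-.557,P[...,1]+.0167)
S=P[ok&(r<.055)&(P[...,2]>.085)&(P[...,2]<.115)];print(np.histogram(S[:,2],np.arange(.085,.116,.003)))"
```

```text
scene head [([0.5544, -0.015, 0.0265], 0.67)]
scene scroll_grip [([0.5577, -0.0176, 0.1206], 0.8)]
scene lever_grip [([0.489, -0.0326, 0.1272], 0.6)]
[ 0.55707851 -0.01644644  0.10906444] [ 1.79996411e+02 -3.01498230e-02  1.11253202e+01] [ 0.27506944 -0.14420394 -6.61041573] [ 0.05893422 -0.10010081  0.00765044] 0.2931936112113011
(array([ 25,  29,  32, 113, 164,  37,  11,  12,  13,  18]), array([0.085, 0.088, 0.091, 0.094, 0.097, 0.1  , 0.103, 0.106, 0.109,
       0.112, 0.115]))
```

Request:
move_arm --jaw '[-0.7, -0.7, -0.7, -0.7]' --translation '[[0, 0, 0.1], [0, 0, 0.2], [0, 0, 0.3], [0, 0, 0.3]]' --angular '[[0, 0, 0], [0, 0, 0], [0, 0, 0], [0, 0, 0]]'

```text
clock: 16.35
ee_pos: [0.5568, -0.0164, 0.1055]
eef_rot: [-180.0, 0.0, 11.1]
contact_force: [0.6, 0.0, -6.7]
grip_width: 0.294
finger_force: 60.6
```

Request:
move_arm --jaw '[-0.7, -0.7, -0.7, -0.7]' --translation '[[0, 0, 0.1], [0, 0, 0.15], [0, 0, 0.15], [0, 0, 0.15]]' --angular '[[0, 0, 0], [0, 0, 0], [0, 0, 0], [0, 0, 0]]'

```text
clock: 16.75
ee_pos: [0.5569, -0.0164, 0.1043]
eef_rot: [-180.0, -0.0, 11.1]
contact_force: [0.1, 0.4, -5.8]
grip_width: 0.288
finger_force: 60.6
```

Request:
move_arm --jaw '[-0.7, -0.7, -0.7]' --translation '[[0, 0, 0.1], [0, 0, 0.1], [0, 0, 0.1]]' --angular '[[0, 0, 0], [0, 0, 0], [0, 0, 0]]'

```text
clock: 17.05
ee_pos: [0.5571, -0.0165, 0.1035]
eef_rot: [180.0, -0.0, 11.1]
contact_force: [1.0, -0.4, -5.0]
grip_width: 0.291
finger_force: 60.7
```

Request:
move_arm --jaw '[-0.7, -0.7, -0.7]' --translation '[[0, 0, 0.07], [0, 0, 0.07], [0, 0, 0.07]]' --angular '[[0, 0, 0], [0, 0, 0], [0, 0, 0]]'

```text
clock: 17.35
ee_pos: [0.5572, -0.0165, 0.1034]
eef_rot: [180.0, -0.1, 11.1]
contact_force: [-2.8, -1.2, 2.4]
grip_width: 0.289
finger_force: 61.7
```

```bash
python3 -c "
from h import *
both('k')
s=monitor.sense();print(s['ee_pos'],s['eef_rot'],s['contact_force'],s['torque'],s['grip_width'])
P,ok,im=cloud('scene','k');r=np.hypot(P[...,0]-.557,P[...,1]+.0167)
S=P[ok&(r<.055)&(P[...,2]>.085)&(P[...,2]<.104)];print(np.median(S[S[:,2]>.09,2]),np.histogram(S[:,2],np.arange(.085,.116,.003)))"
```

```text
[ 0.55720399 -0.01653111  0.10341566] [ 1.79984459e+02 -5.63648386e-02  1.11198824e+01] [-2.83763767 -0.75114874  3.84868168] [ 0.01271531  0.54846187 -0.02491348] 0.2941310368258344
0.09273237121668843 (array([ 18,  68, 205,  53,  12,  12,   2,   0,   0,   0]), array([0.085, 0.088, 0.091, 0.094, 0.097, 0.1  , 0.103, 0.106, 0.109,
       0.112, 0.115]))
```

Request:
move_arm --jaw '[-0.5, -0.3, 0, 0.2, 0.2]' --translation '[[0, 0, 0], [0, 0, 0], [0, 0, 0], [0, 0, 0], [0, 0, 0]]' --angular '[[0, 0, 0], [0, 0, 0], [0, 0, 0], [0, 0, 0], [0, 0, 0]]'

```text
clock: 17.95
ee_pos: [0.557, -0.0164, 0.1025]
eef_rot: [-180.0, -0.0, 11.1]
contact_force: [0.1, 0.9, -0.2]
grip_width: 0.599
finger_force: 0.0
```

Request:
move_arm --jaw '[0.2, 0.2, 0.2, 0.2, 0.2]' --translation '[[0, 0, -2], [0, 0, -5], [0, 0, -8.5], [-4, 0, -8.5], [-6.8, 0, -8.5]]' --angular '[[0, 0, 0], [0, 0, 0], [0, 0, 0], [0, 0, 0], [0, 0, 0]]'

```text
clock: 18.45
ee_pos: [0.4898, -0.0298, 0.1886]
eef_rot: [180.0, -0.1, 11.1]
contact_force: [0.0, 0.1, -1.6]
grip_width: 0.598
finger_force: 0.0
```

```bash
python3 -c "
from h import *
both('l'); tips('scene','head','lever_grip','scroll_grip');tips('top','head','lever_grip')
s=monitor.sense();print(s['ee_pos'],s['eef_rot'],s['contact_force'])
for c in('scene','top'): around('l',.557,-.0167,np.arange(.03,.15,.01),c)
P,ok,im=cloud('scene','l');r=np.hypot(P[...,0]-.557,P[...,1]+.0167)
S=P[ok&(r<.055)&(P[...,2]>.09)&(P[...,2]<.096)];A=np.c_[S[:,:2]-[.557,-.0167],np.ones(len(S))];print('plane',np.linalg.lstsq(A,S[:,2],rcond=None)[0])
a=im[140:280,190:350];b=np.load('pics/top_l.npz')['im'][110:250,220:380]
cv2.imwrite('pics/crop_l.png',cv2.resize(np.hstack([a,b]),(800,350),interpolation=cv2.INTER_CUBIC)[:,:,::-1])"
```

```text
scene head []
scene lever_grip [([0.4875, -0.0304, 0.1244], 0.43)]
scene scroll_grip [([0.5599, -0.019, 0.117], 0.71)]
top head [([0.5571, -0.0151, 0.023], 0.42)]
top lever_grip []
[ 0.49087027 -0.0294455   0.18753778] [-1.79992688e+02 -1.08502987e-02  1.11403877e+01] [-0.44472661  1.01083415  0.20611243]
scene 0.03 82 [(np.float64(589.6), np.float64(-11.2)), (np.float64(7.0), np.float64(60.9)), 9.8]
scene 0.04 84 [(np.float64(590.2), np.float64(-11.0)), (np.float64(6.2), np.float64(60.6)), 11.3]
scene 0.05 84 [(np.float64(590.0), np.float64(-12.0)), (np.float64(6.2), np.float64(62.3)), 9.6]
scene 0.06 84 [(np.float64(589.6), np.float64(-12.0)), (np.float64(5.1), np.float64(62.2)), 10.1]
scene 0.07 94 [(np.float64(589.7), np.float64(-11.9)), (np.float64(7.7), np.float64(61.9)), 11.6]
scene 0.08 100 [(np.float64(565.6), np.float64(-16.4)), (np.float64(55.5), np.float64(62.4)), 12.0]
scene 0.09 383 [(np.float64(560.2), np.float64(-17.0)), (np.float64(66.6), np.float64(63.7)), 10.6]
scene 0.1 39 [(np.float64(576.7), np.float64(-14.1)), (np.float64(7.5), np.float64(23.0)), 14.1]
scene 0.11 34 [(np.float64(575.8), np.float64(-14.6)), (np.float64(6.5), np.float64(22.9)), 13.5]
scene 0.12 34 [(np.float64(575.4), np.float64(-13.7)), (np.float64(7.7), np.float64(27.1)), 16.3]
scene 0.13 49 [(np.float64(574.0), np.float64(-19.5)), (np.float64(33.2), np.float64(18.5)), 70.8]
scene 0.14 98 [(np.float64(565.1), np.float64(-16.7)), (np.float64(27.6), np.float64(29.2)), 7.2]
top 0.09 50 [(np.float64(552.5), np.float64(2.3)), (np.float64(3.0), np.float64(63.0)), 82.3]
plane [-0.00529363  0.00358903  0.09268088]
```

View pics/crop_l.png

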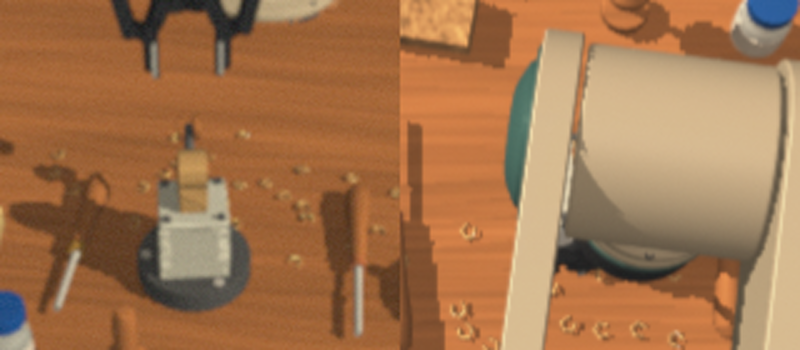

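Head sits flat on the round base (195,240), lever still up at (190,130). Next I pinch the knob again.

Request:
move_arm --jaw '[0.2, 0.2, 0.2, 0.2, 0.2]' --translation '[[-0.1, 0, 2], [-0.1, 0, 5], [-0.1, 0, 7.5], [-0.1, 0, 8], [-0.1, 0, 8]]' --angular '[[0, 0, 0], [0, 0, 0], [0, 0, 0], [0, 0, 0], [0, 0, 0]]'

```text
clock: 19.3
ee_pos: [0.4892, -0.0296, 0.107]
eef_rot: [-180.0, 0.1, 11.1]
contact_force: [0.2, -0.4, -0.0]
grip_width: 0.6
finger_force: 0.0
```

Request:
move_arm --jaw '[0, -0.2, -0.4, -0.6, -0.7]' --translation '[[0, 0, 0], [0, 0, 0], [0, 0, 0], [0, 0, 0], [0, 0, 0]]' --angular '[[0, 0, 0], [0, 0, 0], [0, 0, 0], [0, 0, 0], [0, 0, 0]]'

```text
clock: 19.8
ee_pos: [0.4896, -0.0298, 0.1087]
eef_rot: [180.0, -0.1, 11.1]
contact_force: [-2.7, -0.5, 6.2]
grip_width: 0.246
finger_force: 60.9
```

Request:
move_arm --jaw '[-0.7, -0.7, -0.7]' --translation '[[0, 0, 0], [0, 0, 0], [0, 0, 0]]' --angular '[[0, 0, 0], [0, 0, 0], [0, 0, 0]]'

```text
clock: 20.1
ee_pos: [0.4896, -0.0298, 0.1087]
eef_rot: [180.0, -0.1, 11.1]
contact_force: [-1.9, 0.3, 6.4]
grip_width: 0.248
finger_force: 60.9
```

Request:
move_arm --jaw '[-0.7, -0.7, -0.7, -0.7, -0.7]' --translation '[[-0.35, 0, 0.1], [-0.7, 0, 0.3], [-1.3, 0, 0.72], [-1.87, 0, 1.22], [-1.87, 0, 1.22]]' --angular '[[0, 0, 0], [0, 0, 0], [0, 0, 0], [0, 0, 0], [0, 0, 0]]'

```text
clock: 20.6
ee_pos: [0.4696, -0.0335, 0.0941]
eef_rot: [-180.0, 0.1, 11.1]
contact_force: [0.8, -1.1, -2.2]
grip_width: 0.244
finger_force: 60.0
```

Request:
move_arm --jaw '[-0.7, -0.7, -0.7, -0.7, -0.7]' --translation '[[-0.26, 0, 0.27], [-0.51, 0, 0.55], [-0.75, 0, 0.85], [-0.97, 0, 1.15], [-0.97, 0, 1.15]]' --angular '[[0, 0, 0], [0, 0, 0], [0, 0, 0], [0, 0, 0], [0, 0, 0]]'

```text
clock: 21.1
ee_pos: [0.461, -0.0353, 0.0833]
eef_rot: [-180.0, 0.0, 11.1]
contact_force: [2.3, 1.5, -3.3]
grip_width: 0.248
finger_force: 60.0
```

```bash
python3 -c "
from h import *
both('m'); s=monitor.sense();print(s['ee_pos'],s['eef_rot'],s['contact_force'])
for c in('scene',): around('m',.557,-.0167,[.03,.05,.07,.09],c)"
```

```text
[ 0.46117308 -0.03524081  0.08362156] [-1.79985166e+02  2.98085186e-02  1.11202168e+01] [ 1.02374199 -0.26605346 -2.61167178]
scene 0.03 80 [(np.float64(588.0), np.float64(-15.1)), (np.float64(66.5), np.float64(22.3)), 83.5]
scene 0.05 78 [(np.float64(589.2), np.float64(-11.0)), (np.float64(8.2), np.float64(60.5)), 12.0]
scene 0.07 92 [(np.float64(590.2), np.float64(-11.7)), (np.float64(7.9), np.float64(61.9)), 11.7]
scene 0.09 378 [(np.float64(559.7), np.float64(-17.0)), (np.float64(67.2), np.float64(63.5)), 11.0]
```

Request:
move_arm --jaw '[-0.7, -0.7, -0.7, -0.7, -0.7]' --translation '[[-0.2, 0, 0.36], [-0.38, 0, 0.68], [-0.55, 0, 1.02], [-0.7, 0, 1.36], [-0.7, 0, 1.36]]' --angular '[[0, 0, 0], [0, 0, 0], [0, 0, 0], [0, 0, 0], [0, 0, 0]]'

```text
clock: 21.7
ee_pos: [0.454, -0.0366, 0.0696]
eef_rot: [-180.0, 0.1, 11.1]
contact_force: [-0.8, 0.0, -1.4]
grip_width: 0.248
finger_force: 60.2
```

Request:
move_arm --jaw '[-0.7, -0.7, -0.7, -0.7]' --translation '[[-0.1, 0, 0.25], [-0.18, 0, 0.5], [-0.25, 0, 0.7], [-0.25, 0, 0.7]]' --angular '[[0, 0, 0], [0, 0, 0], [0, 0, 0], [0, 0, 0]]'

```text
clock: 22.1
ee_pos: [0.4518, -0.0371, 0.0629]
eef_rot: [-180.0, 0.0, 11.1]
contact_force: [-1.8, 0.5, -0.8]
grip_width: 0.247
finger_force: 60.2
```

Request:
move_arm --jaw '[-0.7, -0.7, -0.7]' --translation '[[-0.05, 0, 0.2], [-0.1, 0, 0.35], [-0.1, 0, 0.35]]' --angular '[[0, 0, 0], [0, 0, 0], [0, 0, 0]]'

```text
clock: 22.4
ee_pos: [0.451, -0.0373, 0.0599]
eef_rot: [-180.0, -0.0, 11.1]
contact_force: [-3.8, 0.2, 3.9]
grip_width: 0.246
finger_force: 60.7
```

Request:
move_arm --jaw '[-0.7, -0.7, -0.7]' --translation '[[-0.02, 0, 0.1], [-0.03, 0, 0.15], [-0.03, 0, 0.15]]' --angular '[[0, 0, 0], [0, 0, 0], [0, 0, 0]]'

```text
clock: 22.7
ee_pos: [0.4508, -0.0374, 0.0587]
eef_rot: [180.0, -0.0, 11.1]
contact_force: [-5.5, 1.0, 6.7]
grip_width: 0.24
finger_force: 61.1
```

```bash
cat >> h.py <<'E'
def tilt(tag):
    P,ok,im=cloud('scene',tag);r=np.hypot(P[...,0]-.557,P[...,1]+.0167)
    S=P[ok&(r<.055)&(P[...,2]>.089)&(P[...,2]<.097)];A=np.c_[S[:,:2]-[.557,-.0167],np.ones(len(S))];print('plane',np.linalg.lstsq(A,S[:,2],rcond=None)[0].round(4))
E
python3 -c "
from h import *
both('n'); tips('scene','lever_grip');s=monitor.sense();print(s['ee_pos'],s['eef_rot'],s['contact_force'],s['torque'])
around('n',.557,-.0167,[.03,.05,.07,.09],'scene')
tilt('l');tilt('m');tilt('n')"
```

```text
scene lever_grip [([0.4493, -0.0395, 0.0713], 0.4)]
[ 0.45079019 -0.03733648  0.05870406] [ 1.79998579e+02 -2.58918743e-03  1.11293121e+01] [-5.40957578  0.91447738  7.2784023 ] [0.08203755 0.82290211 0.03185409]
scene 0.03 81 [(np.float64(587.8), np.float64(-17.3)), (np.float64(69.1), np.float64(28.2)), 77.8]
scene 0.05 87 [(np.float64(588.6), np.float64(-11.1)), (np.float64(8.7), np.float64(60.3)), 13.0]
scene 0.07 86 [(np.float64(588.1), np.float64(-12.1)), (np.float64(7.3), np.float64(61.9)), 8.8]
scene 0.09 380 [(np.float64(559.4), np.float64(-16.6)), (np.float64(65.6), np.float64(63.8)), 12.0]
plane [-0.0062 -0.      0.0927]
plane [-0.0049  0.004   0.0926]
plane [ 0.0009 -0.006   0.0927]
```

Request:
move_arm --jaw '[-0.7, -0.7, -0.7]' --translation '[[-0.15, 0, 0], [-0.15, 0, 0], [-0.15, 0, 0]]' --angular '[[0, 0, 0], [0, 0, 0], [0, 0, 0]]'

```text
clock: 23.15
ee_pos: [0.4496, -0.0377, 0.0583]
eef_rot: [180.0, -0.0, 11.1]
contact_force: [1.3, 0.4, 0.5]
grip_width: 0.245
finger_force: 60.4
```

Request:
move_arm --jaw '[-0.7, -0.7, -0.7]' --translation '[[0, 0, 0.08], [0, 0, 0.08], [0, 0, 0.08]]' --angular '[[0, 0, 0], [0, 0, 0], [0, 0, 0]]'

```text
clock: 23.45
ee_pos: [0.4493, -0.0377, 0.0574]
eef_rot: [-180.0, 0.0, 11.1]
contact_force: [0.4, -0.6, 0.9]
grip_width: 0.243
finger_force: 60.4
```

```bash
python3 -c "
from h import *
both('o'); s=monitor.sense();print(s['ee_pos'],s['contact_force'],s['torque'])
around('o',.557,-.0167,[.03,.05,.07,.09],'scene')
tilt('o')"
```

```text
[ 0.44925823 -0.03765398  0.05740268] [0.77102915 0.21305525 0.42178489] [-0.060582   -0.06292194 -0.0508847 ]
scene 0.03 80 [(np.float64(587.9), np.float64(-11.5)), (np.float64(8.1), np.float64(61.0)), 10.5]
scene 0.05 75 [(np.float64(586.7), np.float64(-11.4)), (np.float64(6.7), np.float64(60.3)), 11.7]
scene 0.07 96 [(np.float64(586.6), np.float64(-12.3)), (np.float64(6.9), np.float64(62.0)), 11.1]
scene 0.09 382 [(np.float64(558.3), np.float64(-17.2)), (np.float64(64.7), np.float64(64.0)), 9.9]
plane [0.0014 0.0024 0.0926]
```

Request:
move_arm --jaw '[-0.7, -0.7, -0.7]' --translation '[[0, 0, 0.08], [0, 0, 0.08], [0, 0, 0.08]]' --angular '[[0, 0, 0], [0, 0, 0], [0, 0, 0]]'

```text
clock: 23.85
ee_pos: [0.449, -0.0377, 0.0566]
eef_rot: [-180.0, 0.0, 11.1]
contact_force: [-3.7, -0.9, 2.6]
grip_width: 0.247
finger_force: 60.6
```

Request:
move_arm --jaw '[-0.7, -0.7, -0.7]' --translation '[[0, 0, 0.06], [0, 0, 0.06], [0, 0, 0.06]]' --angular '[[0, 0, 0], [0, 0, 0], [0, 0, 0]]'

```text
clock: 24.15
ee_pos: [0.4488, -0.0377, 0.0561]
eef_rot: [-180.0, 0.1, 11.1]
contact_force: [-5.8, -1.0, 5.2]
grip_width: 0.243
finger_force: 61.0
```

Request:
move_arm --jaw '[-0.7, -0.7]' --translation '[[-0.1, 0, 0], [-0.1, 0, 0]]' --angular '[[0, 0, 0], [0, 0, 0]]'

```text
clock: 24.35
ee_pos: [0.4487, -0.0377, 0.0563]
eef_rot: [180.0, -0.1, 11.1]
contact_force: [1.3, -0.4, 1.2]
grip_width: 0.247
finger_force: 60.6
```

Request:
move_arm --jaw '[-0.7, -0.7]' --translation '[[0, 0, 0.05], [0, 0, 0.05]]' --angular '[[0, 0, 0], [0, 0, 0]]'

```text
clock: 24.55
ee_pos: [0.4484, -0.0378, 0.0557]
eef_rot: [180.0, -0.0, 11.1]
contact_force: [-0.0, -0.2, 3.6]
grip_width: 0.244
finger_force: 60.7
```

```bash
python3 -c "
from h import *
both('p'); s=monitor.sense();print(s['ee_pos'],s['contact_force'],s['torque'])
around('p',.557,-.0167,[.03,.05,.07,.09],'scene')
tilt('p')"
```

```text
[ 0.44824362 -0.03781779  0.05549676] [-0.40825758  0.40489503  3.21582585] [-0.12353624  0.09576317 -0.06410998]
scene 0.03 86 [(np.float64(586.9), np.float64(-11.7)), (np.float64(6.6), np.float64(61.1)), 11.2]
scene 0.05 87 [(np.float64(587.0), np.float64(-12.4)), (np.float64(6.7), np.float64(62.6)), 11.6]
scene 0.07 89 [(np.float64(586.2), np.float64(-12.4)), (np.float64(6.7), np.float64(61.9)), 12.4]
scene 0.09 392 [(np.float64(556.1), np.float64(-17.8)), (np.float64(66.7), np.float64(63.7)), 10.3]
plane [-0.0007  0.0035  0.0932]
```

Request:
move_arm --jaw '[-0.4, -0.1, 0.2, 0.2, 0.2]' --translation '[[0, 0, 0], [0, 0, 0], [0, 0, 0], [0, 0, 0], [0, 0, 0]]' --angular '[[0, 0, 0], [0, 0, 0], [0, 0, 0], [0, 0, 0], [0, 0, 0]]'

```text
clock: 25.15
ee_pos: [0.4483, -0.0378, 0.0555]
eef_rot: [-180.0, 0.0, 11.1]
contact_force: [-0.9, 0.3, -0.4]
grip_width: 0.604
finger_force: 0.0
```

Request:
move_arm --jaw '[0.2, 0.2, 0.2, 0.2, 0.2]' --translation '[[0, 0, -2], [0, 0, -5], [0, 0, -9], [0, 0, -12], [0, 0, -12]]' --angular '[[0, 0, 0], [0, 0, 0], [0, 0, 0], [0, 0, 0], [0, 0, 0]]'

```text
clock: 25.65
ee_pos: [0.4504, -0.0381, 0.1805]
eef_rot: [179.8, -0.5, 11.1]
contact_force: [-0.9, -0.2, -0.9]
grip_width: 0.599
finger_force: 0.0
```

Request:
move_arm --jaw '[0, -0.5, -1, -1, -1]' --translation '[[-3, 3, 0], [-5, 7, 0], [-6, 11, 0], [-6, 15, 0], [-6, 18, 0]]' --angular '[[0, 0, 0], [0, 0, 0], [0, 0, 0], [0, 0, 0], [0, 0, 0]]'

```text
clock: 26.15
ee_pos: [0.4236, -0.228, 0.1746]
eef_rot: [-180.0, 0.0, 11.0]
contact_force: [0.5, -0.3, 0.8]
grip_width: -0.001
finger_force: 0.0
```

```bash
python3 -c "
from h import *
both('q'); tips('scene','head','lever_grip');tips('top','head','lever_grip'); s=monitor.sense();print(s['ee_pos'],s['contact_force'],s['clock'])
for c in('scene','top'): around('q',.557,-.0167,[.03,.05,.07,.09],c)
tilt('q')
P,ok,im=cloud('top','q')
m=ok&(np.hypot(P[...,0]-.449,P[...,1]+.0375)<.025)&(P[...,2]>.02);print(m.sum(),P[m].mean(0),np.percentile(P[m][:,2],[50,80,90,95]))
P,ok,a=cloud('top','a');m=ok&(np.hypot(P[...,0]-.480,P[...,1]+.29)<.025)&(P[...,2]>.02);print('a',m.sum(),P[m].mean(0),np.percentile(P[m][:,2],[50,80,90,95]))
a=np.load('pics/scene_q.npz')['im'][140:280,190:350];b=im[110:250,220:380]
cv2.imwrite('pics/crop_q.png',cv2.resize(np.hstack([a,b]),(800,350),interpolation=cv2.INTER_CUBIC)[:,:,::-1])"
```

```text
scene head [([0.5531, -0.0161, 0.0218], 0.67)]
scene lever_grip [([0.4482, -0.041, 0.0737], 0.41)]
top head [([0.5549, -0.0164, 0.0235], 0.8)]
top lever_grip [([0.4458, -0.0366, 0.0771], 0.52)]
[ 0.42399594 -0.22510349  0.17497496] [ 0.01727002  0.15843487 -0.01328209] 26.45
scene 0.03 77 [(np.float64(587.3), np.float64(-11.5)), (np.float64(7.1), np.float64(61.2)), 9.5]
scene 0.05 84 [(np.float64(587.6), np.float64(-12.3)), (np.float64(6.3), np.float64(62.6)), 11.9]
scene 0.07 91 [(np.float64(587.4), np.float64(-12.2)), (np.float64(6.9), np.float64(62.2)), 11.9]
scene 0.09 375 [(np.float64(558.0), np.float64(-17.4)), (np.float64(65.2), np.float64(63.9)), 10.8]
top 0.03 27 [(np.float64(534.8), np.float64(-5.3)), (np.float64(87.3), np.float64(43.8)), 57.2]
top 0.05 50 [(np.float64(535.5), np.float64(-4.7)), (np.float64(88.9), np.float64(44.5)), 56.1]
top 0.07 53 [(np.float64(537.0), np.float64(-5.2)), (np.float64(88.9), np.float64(42.4)), 56.1]
top 0.09 706 [(np.float64(555.0), np.float64(-17.3)), (np.float64(64.4), np.float64(63.9)), 11.0]
plane [ 0.0022 -0.0069  0.0924]
168 [ 0.45167397 -0.03680284  0.0770946 ] [0.07658334 0.08240246 0.08353837 0.08460595]
a 205 [ 0.4837155  -0.28741297  0.07967867] [0.07978679 0.08560916 0.08693861 0.08776923]
```

View pics/crop_q.png

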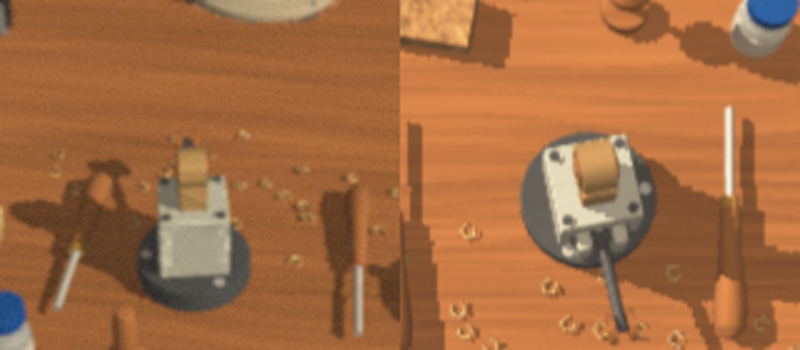

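The head sits flat on the base with its block top at 0.0924 m. The lever is down: the knob axle is at about 0.0726 m, against 0.072 m expected. The gripper is clear.

```bash
python3 -c "
from h import *
print(job_done())"
```

```text
the job is handed in; nothing more can be done
None
```

The clamp head with the scroll blank sits flat on the bigger ball's stand, its lever was pressed down to the stop to lock it, the gripper let go and moved clear, and the job was handed in at about 26 s.

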